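# Clear the resin chips and hold up the telescopic light

### The arm

A 7-joint arm with a two-finger parallel gripper is mounted at the origin on the work surface. World frame = base frame: x ahead of the robot, y to its left, z up, the work surface at z = 0. Lengths are in m, angles in rad, forces in N, time in s.
With the tool pointing down it reaches from about 0.425 to 0.925 m from the base axis. Payload 6.8 kg.
Tool frame: the origin (TCP) lies midway between the tips of the shut fingers; the grasp point (between the pads) lies 19 mm behind it; z points along the fingers, y is the line along which they close (so a half turn about z gives the same grasp; the last joint's range is limited). The gripper opens to 85 mm and grips with 20 to 120 N. Pads are 22 mm wide; open, the fingers measure 114 mm over their backs; the gripper's body (76 mm by 85 mm) begins 54 mm behind the grasp point. The pads swing forward as they close: fully open they stand 13 mm farther back than shut.
Start: joints at [-1.43, 0.477, 0.022, 1.555, -0.011, 1.109, -0.083], TCP at [0.166, 0.654, 0.204] pointing down, gripper open.
Joint ranges: [-2.96, 2.96], [-0.34, 2.1], [-1.41, 1.46], [0.24, 2.44], [-1.37, 4.51], [0.17, 1.92], [-2.96, 2.96]. Speed limits (rad/s): [2.39, 2.39, 3.14, 3.14, 3.14, 3.14, 3.14].

### API

Orientations are given as a unit quaternion [w, x, y, z].
In Python, from station import readout, imaging, hand_in gives the robot as it stands.
- The arm moves only by the tool drive_tool, never from a script. Its argument "series" is a list of rows, each a list of 5 numbers: the shift along the tool's x, y, z in cm, then the turn about the tool's z in degrees, then the closure, from -1 (fully open) to 1 (shut). A call has 1 to 8 rows; each row shifts and turns the commanded pose from where the row before left it, along the tool's axes as they then stand; what a row does not reach is not made up. A row lasts 1/10 s, in which the tool goes at most 50 mm and 8.59 degrees, less where a joint would pass 70% of its speed; a pose out of reach is approached as far as the arm can. A call with a gripper value outside its range is refused whole. The fingers move at their own pace and stop on an object; "squeeze" is the grip in N (left out, the last holds). Time passes only in rows, so rows that do not move let the fingers close. It gives the time, the measured TCP pose, the force, the opening and the grip force at its end, in the units of the state.
- readout.get_obs(): the state, without advancing time (a new reading comes with each control period).
- imaging.read_camera(name): name is "scene" or "top" or "wrist"; returns the picture (400x640x3 uint8, red, green, blue); there is no depth.
- imaging.camera_model(name): a dict with "vfov" (degrees; the focal length in pixels is half the picture's height over the tangent of half this angle, whatever the lens; pixels are square), "cx", "cy" (the principal point, pixels), "xyz" and "orientation" of the camera in the world. Camera axes: x right, y down, z forward; pixel columns grow to the right and rows downward; lengths in m; the calibration is good to about 2 mm. A picture is of the moment at which its call begins: read the wrist's pose just before it. camera_model takes no time and is no camera call; for the wrist camera it gives the pose at the moment of the call.
- hand_in(): hands the job in; it is judged then, once.
Trained networks look in the newest picture that a camera, given by its name, has taken for a name from the list of things; names that differ only in an ending like _2 or _b are one class to them, and where a whole thing is asked for, a point or a joint stands for the part that bears it (a point fixed in the world has none). Each returns a list of dicts, best first, with "conf" (0 to 1); they miss things now and then, are a little off and sometimes report something else, mostly with a low value. They report only what shows in the picture. A call takes as long as a camera call. They do not tell look-alikes from the thing itself.
- imaging.cut_out(thing, camera): "mask" (400x640 bool, what is visible of it) and "centre" ([column, row] in pixels, amid what is visible of it).
The state is a dict: "t": time; "q": joint angles; "joint_vel": joint speeds; "joint_torque": joint torques, N m; "eef_pos": TCP position; "tool_rot": TCP orientation; "contact_force": force on the tool from outside, world axes, zero at the start; "torque": the same for the moment, N m; "gripper_width": opening from 0.0 (shut) to 1.0 (fully open); "grasp_force": force on a finger pad.
Only numpy, scipy, OpenCV 4.12 (cv2) and the standard library are available. Lean on these libraries where they do the work, as an engineer would, in place of code of your own. Each camera call takes 0.05 s, during which the arm holds its last target. There are 200 camera calls.

### The job

Get the station ready for its inspection photo: with the green scraper block, not with the fingers, wipe the three orange resin chips off the white plate into the dark trough along its far edge, then stand the scraper on its rubber foot on the zinc shelf, clear of the station. Then squeeze in the red button on the grip of the telescopic light post, pull the light up past its first stop to the second stop at the top, and finish while holding it there with the button still squeezed in. Leave the bears, house, horse and walnut base where they stand.

Things in the scene. Friction and masses are not known exactly. Their poses are not given: they have to be found in the camera images.
- station: fixed cleaning station: white-topped plate 150 (x) by 160 mm (y), top 30 mm above the shelf; a dark steel trough is joined to its +x edge, from x = 75 to 150 mm, 152 mm wide inside, floor at 4 mm, walls up to 30 mm. Origin on the shelf under the plate's centre; x points from plate to trough, away from the robot within 15 degrees
- chip0: an orange resin casting chip, 21 x 15 x 9 mm, loose on the white plate at the start; origin at the centre of its underside
- chip1: an orange resin casting chip, 18 x 18 x 10 mm, loose on the white plate at the start; origin at the centre of its underside
- chip2: an orange resin casting chip, 22 x 14 x 9 mm, loose on the white plate at the start; origin at the centre of its underside
- scraper_mid (a point): centre (half-way up) of the scraper: green block, black rubber foot, 28 mm thick (its x), 120 mm long (its y), 65 mm high (z up), 0.14 to 0.28 kg. Stands loose on its foot (16 mm high, 22 mm thick) between station and light post, its x away from the robot within 30 degrees. Grasp it across its thickness, in its upper half
- head_grip (a point): centre of the light post's grip, a black block 44 (x) by 34 (y) by 60 mm high; this point is 25 mm under its top, 165 mm above the shelf when the post is down. A red button stands 7 mm out of the block's +y side, 26 mm wide, 34 mm high, at the height of this point. Post pulls up along z. Moves with the post
- post: the fixed telescopic light post: grey sleeve 38 mm thick on a steel foot 110 mm square; origin under its middle, x away from the robot within 40 degrees, y to the button's side. A white light bar, 140 mm along y, 30 mm wide, hangs 90 mm from the post's axis towards +x, its top 18 mm under point head_grip
- head (a joint): how far the post is pulled up, m: 0 down, 0.045 first stop, 0.090 second stop (upper end, hard). Locked when down; slides while the button is in. If the button is let go on the way it can lock at the first stop; the second stop has no catch: the post sinks unless held. It takes 6 to 8 N to lift
- button (a joint): how far the red button is pressed in, m: 0 out, 0.006 fully in; spring 2 N at first, 5.5 N fully in; unlocked beyond 0.004. Pinching the grip across y from above, one finger on the button, the other on the opposite side, presses it
- bear0: a white resin polar bear figure, 75 mm long, 35 mm wide, 53 mm high; origin under its middle; a bystander
- bear1: a white resin polar bear figure, 75 mm long, 35 mm wide, 53 mm high; origin under its middle; a bystander
- bear2: a white resin polar bear figure, 75 mm long, 35 mm wide, 53 mm high; origin under its middle; a bystander
- house: ceramic gingerbread house with a white roof, 82 x 95 mm, 116 mm high; origin under its middle; a bystander
- horse: brass carousel horse on a pole and round foot 66 mm across, 133 mm high; origin under its middle; a bystander
- globe_base: turned walnut globe base, 96 mm across, 36 mm high; origin under its middle; a bystander
Mind the look-alikes: they are no part of the job. Of the things that look like the part that bears scraper_mid, the largest one is meant.

How it is judged:
By the outcome, as a careful person would: the job done as asked, in the order asked, and still so for the second after the job is handed in, while the arm keeps its last pose, push and grip.
It also fails if it takes over 61 s, if anything falls off the work surface, if the arm or the gripper's body presses on something with over 40 N, if the wrist force passes 120 N, or if a joint passes its speed limit or range.

## Working session

There is one attempt and no reset: what is moved stays moved. The work goes in short steps, Python scripts to look and compute and a tool call to move; the robot and the scene stay as the last step left them, time stands still between calls to the robot, and variables do not carry over. Pictures are saved under pics/ and viewed, at most 10 in all, crops included, and the job is handed in when it is done.

Besides the shell and the picture viewer there is one more tool, called as a command line: name --pt "numbers of a row" for each row, then --argument value for the rest. drive_tool: Moves the arm, as the interface text tells. Its arguments: {"type":"object","properties":{"series":{"type":"array"},"squeeze":{"type":"number"}},"required":["series"]}

```bash
mkdir -p pics; ls
cat > h.py <<'E'
import numpy as np, cv2
from scipy.spatial.transform import Rotation as R
from station import readout, imaging, hand_in
def rot(q): return R.from_quat([q[1],q[2],q[3],q[0]]).as_matrix()
def ray(m,uv):
    f=200/np.tan(np.radians(m['vfov'])/2)
    d=np.array([(uv[0]-m['cx'])/f,(uv[1]-m['cy'])/f,1.])
    return np.array(m['xyz']),rot(m['orientation'])@d
def px2z(m,uv,z):
    o,d=ray(m,uv); return o+d*(z-o[2])/d[2]
def proj(m,p):
    f=200/np.tan(np.radians(m['vfov'])/2)
    c=rot(m['orientation']).T@(np.array(p)-np.array(m['xyz']))
    return np.array([m['cx']+f*c[0]/c[2],m['cy']+f*c[1]/c[2]])
def tri(m1,u1,m2,u2):
    A=[];b=[]
    for m,u in((m1,u1),(m2,u2)):
        o,d=ray(m,u);d=d/np.linalg.norm(d);P=np.eye(3)-np.outer(d,d);A.append(P);b.append(P@o)
    return np.linalg.lstsq(np.vstack(A),np.hstack(b),rcond=None)[0]
def save(im,n): cv2.imwrite('pics/'+n,im[:,:,::-1])
E
python3 - <<'E'
from h import *
np.set_printoptions(precision=3,suppress=True)
o=readout.get_obs();print(o)
ims={}
for c in('scene','top'):
    im=imaging.read_camera(c);ims[c]=im;m=imaging.camera_model(c);print(c,m)
    for t in ['station','chip0','chip1','chip2','scraper_mid','head_grip','button','post']:
        for r in imaging.cut_out(t,c)[:4]:
            k=r['mask'];print(c,t,round(r['conf'],2),np.round(r['centre']),k.sum())
save(cv2.resize(ims['scene'],(800,500)),'scene.png');save(cv2.resize(ims['top'],(800,500)),'top.png')
E
```

```text
pics
{'t': 0.0, 'q': array([-1.43 ,  0.478,  0.022,  1.556, -0.011,  1.109, -0.083]), 'joint_vel': array([-0.   , -0.001,  0.001,  0.001,  0.   ,  0.001,  0.001]), 'joint_torque': array([  0.   , -59.646,   1.608, -28.119,   0.013,   0.009,   0.   ]), 'eef_pos': array([0.166, 0.654, 0.203]), 'tool_rot': array([-0.   ,  0.124,  0.992, -0.001]), 'contact_force': array([-0.037,  0.326, -0.358]), 'torque': array([-0.008, -0.013,  0.024]), 'grasp_force': 0.0, 'gripper_width': 1.000757226597293}
scene {'vfov': 54.9494938987928, 'cx': 327.9094368321555, 'cy': 195.37757238677978, 'xyz': array([ 1.108, -0.597,  1.085]), 'orientation': array([-0.325,  0.883,  0.317, -0.124])}
scene station 0.78 [374. 185.] 2082
scene station 0.17 [274. 258.] 1076
scene scraper_mid 0.79 [259. 228.] 233
scene scraper_mid 0.65 [296. 207.] 404
scene scraper_mid 0.46 [288. 183.] 167
scene head_grip 0.59 [273. 255.] 1069
scene post 0.72 [273. 263.] 1756
top {'vfov': 47.2433622726065, 'cx': 311.2455238272107, 'cy': 201.06245841120224, 'xyz': array([0.466, 0.003, 1.46 ]), 'orientation': array([ 0.032, -0.696,  0.717, -0.02 ])}
top station 0.98 [237. 197.] 3698
top station 0.58 [405. 172.] 804
top scraper_mid 0.77 [321. 236.] 345
top scraper_mid 0.58 [309. 269.] 167
top scraper_mid 0.31 [397. 197.] 24
top head_grip 0.95 [405. 174.] 904
top button 0.42 [395. 198.] 14
top post 0.92 [399. 189.] 1830
top post 0.19 [396. 198.] 43
```

View pics/scene.png

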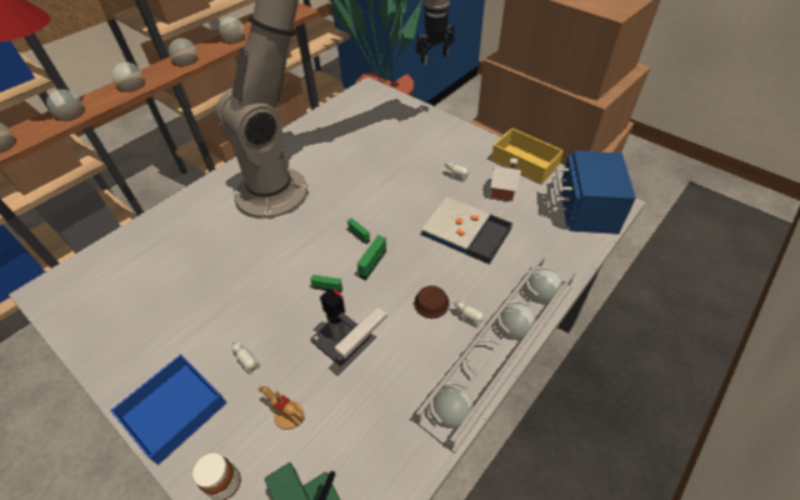

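View pics/top.png

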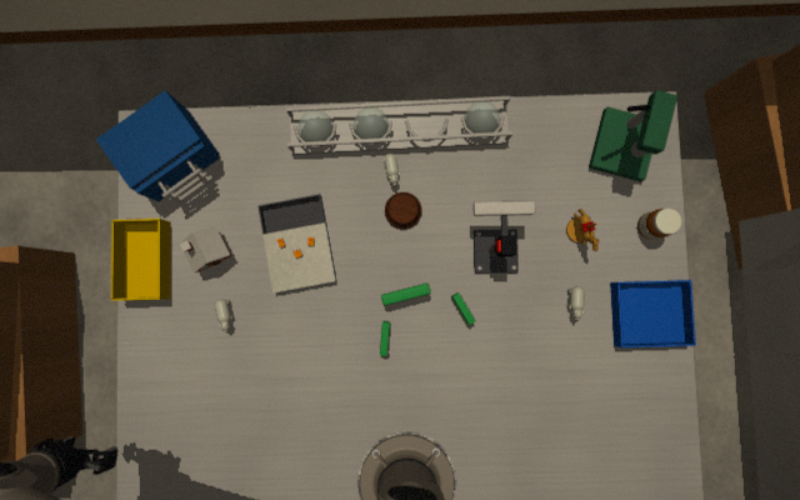

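The scene shows three green blocks. In the top picture (640 px scale) they are at (325,236) large, (309,271) small and (371,247) small. The scraper is the largest, at (325,236). The station is at (238,197) with three orange chips near (225,194), (249,193) and (238,203), and the post is at (397,198). I'll confirm this in a crop and measure.

```bash
cat > m1.py <<'E'
from h import *
np.set_printoptions(precision=4,suppress=True)
im=imaging.read_camera('top');m=imaging.camera_model('top')
hsv=cv2.cvtColor(im,cv2.COLOR_RGB2HSV)
def comps(mask,z,lo=15):
    n,l,s,c=cv2.connectedComponentsWithStats(mask.astype(np.uint8))
    for i in range(1,n):
        if s[i,4]<lo: continue
        ys,xs=np.where(l==i)
        P=np.array([px2z(m,(x,y),z)[:2] for x,y in zip(xs,ys)]).astype(np.float32)
        r=cv2.minAreaRect(P*1000); b=cv2.boxPoints(r)
        e=b[1]-b[0];f=b[2]-b[1]; L=e if np.linalg.norm(e)>np.linalg.norm(f) else f
        print(c[i],s[i,4],'mean',P.mean(0),'rect',np.array(r[0])/1000,np.array(r[1]),'long dir deg',np.degrees(np.arctan2(L[1],L[0]))%180)
S=hsv[...,1]>150
print('green');comps((hsv[...,0]>50)&(hsv[...,0]<75)&S&(hsv[...,2]>60),0.065)
print('orange');comps((hsv[...,0]>5)&(hsv[...,0]<18)&S&(hsv[...,2]>150),0.04,8)
print('red');comps(((hsv[...,0]<5)|(hsv[...,0]>175))&S&(hsv[...,2]>90),0.165,5)
for t,z in(('station',0.03),('post',0.02),('head_grip',0.19)):
    r=imaging.cut_out(t,'top')
    if r: print(t);comps(r[0]['mask'],z,60)
# light bar & plate white
w=(hsv[...,1]<45)&(hsv[...,2]>185)
print('white');comps(w,0.03,200);print('bar z .147');comps(w,0.147,200)
save(cv2.resize(im[130:290,190:450],(800,492),interpolation=cv2.INTER_CUBIC),'crop.png')
E
python3 m1.py
```

```text
green
[324.2754 235.0754] 305 mean [ 0.4641 -0.011 ] rect [ 0.4641 -0.011 ] [ 24.2663 115.0972] long dir deg 102.377144
[370.5    246.7432] 148 mean [ 0.4249 -0.1499] rect [ 0.4246 -0.1501] [79.3826 17.0394] long dir deg 28.272865
[307.5103 270.6414] 145 mean [0.3582 0.043 ] rect [0.3586 0.0428] [16.8299 76.2925] long dir deg 173.63284
orange
[224.4  193.72] 25 mean [0.6018 0.2971] rect [0.6025 0.2968] [18.388  12.5618] long dir deg 25.570913
[248.3333 192.7778] 27 mean [0.6026 0.222 ] rect [0.6019 0.223 ] [12.5724 18.8307] long dir deg 178.27803
[237.92 202.28] 25 mean [0.5737 0.2551] rect [0.574  0.2546] [15.483  13.9939] long dir deg 25.012897
red
[468.8235 180.7647] 34 mean [ 0.6059 -0.4236] rect [ 0.605  -0.4278] [17.8689 25.041 ] long dir deg 104.285164
[474.     182.2857] 7 mean [ 0.6012 -0.4379] rect [ 0.602 -0.438] [5.6241 5.7617] long dir deg 176.90791
[399.     196.1786] 28 mean [ 0.5681 -0.2248] rect [ 0.5672 -0.2248] [ 5.6497 25.6148] long dir deg 177.58743
station
[237.2247 195.0838] 3365 mean [0.5975 0.2588] rect [0.5979 0.2588] [225.4058 160.8568] long dir deg 8.734423
post
[398.3429 190.3592] 1846 mean [ 0.5981 -0.2491] rect [ 0.6006 -0.2623] [153.5669 182.8805] long dir deg 177.32394
head_grip
[403.3577 176.8818] 931 mean [ 0.6197 -0.2347] rect [ 0.6025 -0.2344] [123.9767 137.6285] long dir deg 90.97069
white
bar z .147
```

View pics/crop.png

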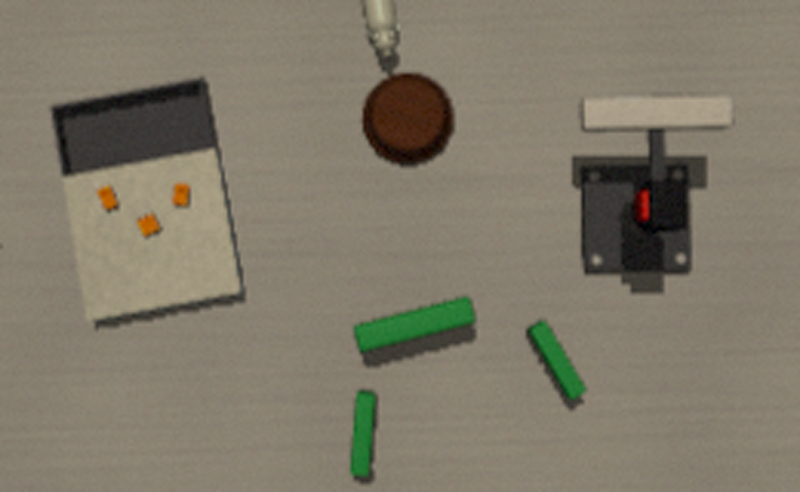

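The crop confirms it: the large green block at (415,325) is the scraper, and the two others are clearly smaller. Next is a small planner to turn world waypoints into tool rows.

```bash
cat > plan.py <<'E'
from h import *
import sys
def yaw(Rm): return np.degrees(np.arctan2(Rm[1,1],Rm[0,1]))   # tool y axis
def plan(wps,p=None,y0=None):
    """wps: (x,y,z,yaw_deg,n rows); prints rounded rows"""
    o=readout.get_obs()
    Rm=rot(o['tool_rot'])
    if p is None:p=o['eef_pos'].copy();y0=yaw(Rm)
    print('at',o['t'],np.round(o['eef_pos'],4),'yaw',round(yaw(Rm),2),'zaxis',np.round(Rm[:,2],3))
    p=np.array(p)
    for x,y,z,a,n in wps:
        T=np.array([x,y,z])
        for k in range(n):
            d=(T-p)/(n-k); t=-((a-y0+180)%360-180)/(n-k)
            c,s=np.cos(np.radians(y0)),np.sin(np.radians(y0))
            X=np.array([-s,c,0]);Y=np.array([c,s,0]);Z=np.array([0,0,-1.])
            r=[round(100*float(d@X),1),round(100*float(d@Y),1),round(100*float(d@Z),1),round(t,1)]
            print(r,np.hypot(np.hypot(r[0],r[1]),r[2]).round(1))
            p=p+(X*r[0]+Y*r[1]+Z*r[2])/100; y0-=r[3]
        print('->',np.round(p,4),round(y0,2))
E
python3 -c "
from plan import *
plan([(.40,.37,.20,38,8),(.464,-.011,.14,12.4,9)])"
```

```text
at 1.1 [0.1662 0.6542 0.2044] yaw 75.74 zaxis [-0.  0. -1.]
[-3.7, -2.7, 0.1, np.float64(4.7)] 4.6
[-3.9, -2.4, 0.0, np.float64(4.7)] 4.6
[-4.1, -2.1, 0.1, np.float64(4.7)] 4.6
[-4.3, -1.7, 0.0, np.float64(4.7)] 4.6
[-4.4, -1.4, 0.1, np.float64(4.7)] 4.6
[-4.5, -1.0, 0.0, np.float64(4.7)] 4.6
[-4.5, -0.7, 0.1, np.float64(4.8)] 4.6
[-4.6, -0.3, 0.0, np.float64(4.7)] 4.6
-> [0.3996 0.37   0.2004] 38.04
[-3.8, -2.0, 0.7, np.float64(2.8)] 4.4
[-3.9, -1.9, 0.7, np.float64(2.9)] 4.4
[-4.0, -1.7, 0.7, np.float64(2.8)] 4.4
[-4.0, -1.5, 0.7, np.float64(2.9)] 4.3
[-4.1, -1.2, 0.6, np.float64(2.8)] 4.3
[-4.1, -1.1, 0.7, np.float64(2.9)] 4.3
[-4.2, -0.8, 0.6, np.float64(2.8)] 4.3
[-4.3, -0.6, 0.7, np.float64(2.9)] 4.4
[-4.2, -0.5, 0.6, np.float64(2.8)] 4.3
-> [ 0.4636 -0.0108  0.1404] 12.44
```

drive_tool --pt "-3.7 -2.7 0.1 4.7 -1" --pt "-3.9 -2.4 0 4.7 -1" --pt "-4.1 -2.1 0.1 4.7 -1" --pt "-4.3 -1.7 0 4.7 -1" --pt "-4.4 -1.4 0.1 4.7 -1" --pt "-4.5 -1.0 0 4.7 -1" --pt "-4.5 -0.7 0.1 4.8 -1" --pt "-4.6 -0.3 0 4.7 -1" --squeeze 50

```text
t: 1.9
eef_pos: [0.4005, 0.3685, 0.2006]
tool_rot: [-0.0, 0.439, 0.898, 0.0]
contact_force: [0.0, 1.4, -0.1]
gripper_width: 0.999
grasp_force: 0.0
```

drive_tool --pt "-3.8 -2.0 0.7 2.8 -1" --pt "-3.9 -1.9 0.7 2.9 -1" --pt "-4.0 -1.7 0.7 2.8 -1" --pt "-4.0 -1.5 0.7 2.9 -1" --pt "-4.1 -1.2 0.6 2.8 -1" --pt "-4.1 -1.1 0.7 2.9 -1" --pt "-4.2 -0.8 0.6 2.8 -1" --pt "-4.3 -0.6 0.7 2.9 -1"

```text
t: 2.7
eef_pos: [0.4577, 0.0296, 0.1466]
tool_rot: [0.0, 0.608, 0.794, 0.001]
contact_force: [-0.1, 0.6, -0.3]
gripper_width: 0.999
grasp_force: 0.0
```

drive_tool --pt "-4.2 -0.5 0.6 2.8 -1" --pt "0 0 0 0 -1" --pt "0 0 0 0 -1"

```text
t: 3.0
eef_pos: [0.4636, -0.0116, 0.1405]
tool_rot: [0.0, 0.627, 0.779, 0.0]
contact_force: [-0.2, 1.2, 0.1]
gripper_width: 1.0
grasp_force: 0.0
```

Run:
```python
from plan import *
im=imaging.read_camera('wrist');m=imaging.camera_model('wrist')
hsv=cv2.cvtColor(im,cv2.COLOR_RGB2HSV)
k=((hsv[...,0]>50)&(hsv[...,0]<75)&(hsv[...,1]>150)&(hsv[...,2]>60)).astype(np.uint8)
n,l,s,c=cv2.connectedComponentsWithStats(k);i=1+np.argmax(s[1:,4]);print(s[1:],m['xyz'])
ys,xs=np.where(l==i);P=np.array([px2z(m,(x,y),.065)[:2]*1000 for x,y in zip(xs,ys)]).astype(np.float32)
print(cv2.minAreaRect(P))
save(im,'wrist1.png')
plan([(.464,-.011,.028,12.4,6)])
```

```text
[[269 311   1   1   1]
 [230 315   1   1   1]
 [230 317   3   2   4]
 [238 316   1   1   1]
 [226 318   1   1   1]
 [239 319   1   1   1]
 [221 320   2   2   3]
 [226 320   1   1   1]
 [229 321   2   2   2]
 [233 321   1   1   1]
 [237 321   1   2   2]
 [221 323   3   5   6]
 [224 322   1   1   1]
 [226 323   2   1   2]
 [231 323   1   1   1]
 [235 323   1   1   1]
 [218 324   3   3   5]
 [225 325   1   1   1]
 [229 324   2   2   2]
 [238 325   1   1   1]
 [243 324   1   1   1]
 [224 327   2   2   3]
 [227 326   1   1   1]
 [228 327   4   2   4]
 [235 326   1   1   1]
 [215 328   6   4  10]
 [223 329   1   1   1]] [0.4451847  0.07108785 0.311737  ]
((400.9321594238281, -155.98597717285156), (4.383750915527344, 3.3945131301879883), 29.721284866333008)
at 3.05 [ 0.4637 -0.0103  0.1405] yaw 12.46 zaxis [ 0.  0. -1.]
[-0.0, 0.0, 1.9, np.float64(0.0)] 1.9
[-0.0, 0.0, 1.9, np.float64(0.0)] 1.9
[-0.0, 0.0, 1.9, np.float64(0.0)] 1.9
[-0.0, 0.0, 1.9, np.float64(0.0)] 1.9
[-0.0, 0.0, 1.8, np.float64(0.0)] 1.8
[-0.1, 0.0, 1.9, np.float64(0.1)] 1.9
-> [ 0.4639 -0.0113  0.0275] 12.36
```

View pics/wrist1.png

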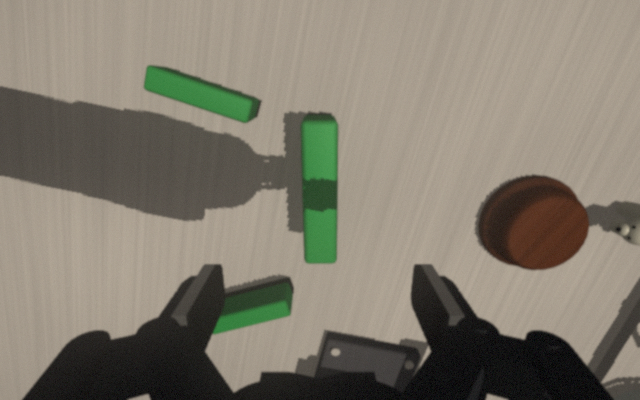

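The wrist view shows the scraper squarely in line, centred at about (320,190). A small block is at (250,305), outside the fingers' reach. I'll check the offset.

Run:
```python
from plan import *
m=imaging.camera_model('wrist')
for uv in[(320,122),(320,262),(304,190),(337,190)]:print(px2z(m,uv,.065))
print(proj(m,[.4637,-.0105,.065]),rot(m['orientation'])[:,2])
```

```text
[0.4524429  0.04611532 0.065     ]
[ 0.47777319 -0.06732784  0.065     ]
[ 0.45157289 -0.00757165  0.065     ]
[ 0.47684465 -0.00199021  0.065     ]
[318.2891366  196.61112762] [ 0.06994485 -0.31916222 -0.94511544]
```

drive_tool --pt "0 0 2 0 -1" --pt "0 0 2 0 -1" --pt "0 0 2 0 -1" --pt "0 0 2 0 -1" --pt "0 0 2 0 -1" --pt "0 0 1.2 0 -1" --pt "0 0 0 0 -1"

```text
t: 3.75
eef_pos: [0.4626, -0.0096, 0.0273]
tool_rot: [-0.001, 0.625, 0.78, -0.001]
contact_force: [0.4, 0.2, 0.8]
gripper_width: 1.003
grasp_force: 0.0
```

drive_tool --pt "0 0 0 0 1" --pt "0 0 0 0 1" --pt "0 0 0 0 1" --pt "0 0 0 0 1" --pt "0 0 0 0 1" --pt "0 0 0 0 1" --pt "0 0 0 0 1" --squeeze 50

```text
t: 4.45
eef_pos: [0.4642, -0.0107, 0.0292]
tool_rot: [0.0, 0.626, 0.78, 0.001]
contact_force: [-0.7, 0.3, 7.4]
gripper_width: 0.309
grasp_force: 48.9
```

```bash
python3 -c "
from plan import *
plan([(.464,-.0107,.105,12.4,3),(.5116,.2454,.105,8.7,8),(.5116,.2454,.066,8.7,3)],(.4642,-.0107,.0285),12.4)"
```

```text
at 4.45 [ 0.4642 -0.0107  0.0292] yaw 12.45 zaxis [ 0.001  0.001 -1.   ]
[0.0, -0.0, -2.5, -0.0] 2.5
[0.0, -0.0, -2.6, -0.0] 2.6
[0.0, -0.0, -2.5, -0.0] 2.5
-> [ 0.4642 -0.0107  0.1045] 12.4
[3.0, 1.3, -0.0, 0.5] 3.3
[3.0, 1.2, -0.0, 0.5] 3.2
[3.0, 1.2, -0.0, 0.4] 3.2
[3.0, 1.2, -0.0, 0.5] 3.2
[3.1, 1.2, -0.0, 0.5] 3.3
[3.0, 1.1, -0.0, 0.4] 3.2
[3.1, 1.1, -0.0, 0.5] 3.3
[3.1, 1.1, -0.0, 0.4] 3.3
-> [0.5113 0.2456 0.1045] 8.7
[-0.0, 0.0, 1.3, -0.0] 1.3
[-0.0, 0.0, 1.3, -0.0] 1.3
[-0.0, 0.0, 1.3, -0.0] 1.3
-> [0.5113 0.2456 0.0655] 8.7
```

drive_tool --pt "0 0 -1.2 0 1" --pt "0 0 -2.5 0 1" --pt "0 0 -2.5 0 1" --pt "0 0 -1.3 0 1" --pt "0 0 0 0 1"

```text
t: 4.95
eef_pos: [0.4649, -0.0107, 0.1055]
tool_rot: [0.001, 0.626, 0.78, 0.002]
contact_force: [-0.1, -0.0, -1.6]
gripper_width: 0.306
grasp_force: 50.2
```

drive_tool --pt "3.0 1.3 0 0.5 1" --pt "3.0 1.2 0 0.5 1" --pt "3.0 1.2 0 0.4 1" --pt "3.0 1.2 0 0.5 1" --pt "3.1 1.2 0 0.5 1" --pt "3.0 1.1 0 0.4 1" --pt "3.1 1.1 0 0.5 1" --pt "3.1 1.1 0 0.4 1"

```text
t: 5.75
eef_pos: [0.5098, 0.2465, 0.1025]
tool_rot: [-0.0, 0.651, 0.759, -0.001]
contact_force: [-0.1, -0.6, -2.5]
gripper_width: 0.308
grasp_force: 50.1
```

drive_tool --pt "0 0 0 0 1" --pt "0 0 0 0 1" --pt "0 0 0 0 1"

```text
t: 6.05
eef_pos: [0.51, 0.2439, 0.1028]
tool_rot: [0.0, 0.652, 0.758, -0.001]
contact_force: [-0.5, -0.4, -2.2]
gripper_width: 0.31
grasp_force: 50.2
```

Run:
```python
from plan import *
im=imaging.read_camera('wrist');m=imaging.camera_model('wrist')
C=np.array([.561,.253]);u=np.array([.9885,.1513]);v=np.array([-.1513,.9885])
f=im.copy()
for a,b in((-.075,.08),(-.075,-.08),(.075,.08),(.075,-.08),(.15,.08),(.15,-.08),(.047,.037),(.036,-.037),(.013,0)):
    q=proj(m,[*(C+a*u+b*v),.03]);cv2.circle(f,tuple(int(t) for t in q),3,(0,0,255),-1)
save(f,'wrist2.png');print(readout.get_obs())
plan([])
```

```text
{'t': 6.1, 'q': array([-0.91545014,  0.45010274,  0.46298735,  1.93705548, -0.26920018,
        0.81616193, -0.15530421]), 'joint_vel': array([ 0.00325438, -0.00400746, -0.00018415, -0.00265631, -0.00137813,
       -0.00124746, -0.00179875]), 'joint_torque': array([-6.00397568e-01, -4.80544674e+01,  6.60436168e+00, -2.28066802e+01,
       -1.69152603e-02, -1.63868226e-03,  3.69832924e-03]), 'eef_pos': array([0.51015608, 0.24375621, 0.10299766]), 'tool_rot': array([ 2.26422154e-05,  6.51874760e-01,  7.58326302e-01, -7.19141908e-04]), 'contact_force': array([ 0.82496157, -0.12843709, -2.74374063]), 'torque': array([-0.0249151 ,  0.02703899, -0.01965169]), 'grasp_force': 50.15108942985535, 'gripper_width': 0.30999760107352425}
at 6.1 [0.5102 0.2438 0.103 ] yaw 8.63 zaxis [-0.001 -0.001 -1.   ]
```

View pics/wrist2.png

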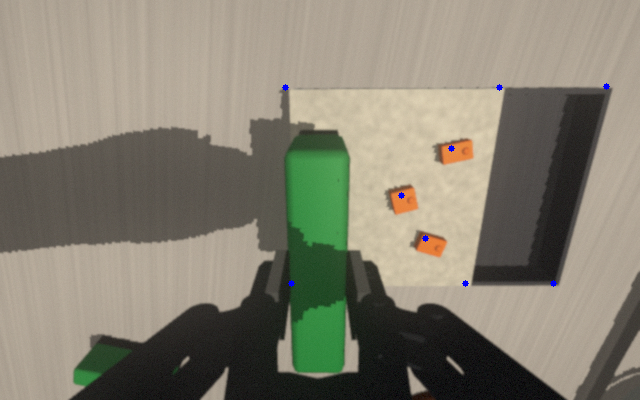

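The overlay fits within about 3 mm. The chips are at (457,151), (404,199) and (431,244), all ahead of the scraper and within its length. Lowering now.

drive_tool --pt "0 0 1.5 0 1" --pt "0 0 1.5 0 1" --pt "0 0 1.0 0 1" --pt "0 0 0.2 0 1" --pt "0 0 0 0 1" --pt "0 0 0 0 1"

```text
t: 6.7
eef_pos: [0.5108, 0.2456, 0.0616]
tool_rot: [0.0, 0.651, 0.759, 0.0]
contact_force: [0.5, -0.4, -2.6]
gripper_width: 0.307
grasp_force: 50.1
```

drive_tool --pt "0 0 0.1 0 1" --pt "0 0 0 0 1"

```text
t: 6.9
eef_pos: [0.5107, 0.2457, 0.0607]
tool_rot: [0.0, 0.651, 0.759, 0.0]
contact_force: [-0.6, -0.1, -2.1]
gripper_width: 0.31
grasp_force: 50.1
```

drive_tool --pt "0 0 0.1 0 1" --pt "0 0 0 0 1"

```text
t: 7.1
eef_pos: [0.5105, 0.2456, 0.0594]
tool_rot: [-0.0, 0.651, 0.759, 0.0]
contact_force: [-0.8, -0.1, -1.3]
gripper_width: 0.304
grasp_force: 50.1
```

drive_tool --pt "0 0 0.1 0 1" --pt "0 0 0 0 1"

```text
t: 7.3
eef_pos: [0.5107, 0.2457, 0.0592]
tool_rot: [-0.0, 0.651, 0.759, 0.0]
contact_force: [-2.6, -1.1, 6.4]
gripper_width: 0.305
grasp_force: 51.1
```

drive_tool --pt "0 0 -0.1 0 1" --pt "0 0.8 0 0 1" --pt "0 1 0 0 1" --pt "0 1 0 0 1" --pt "0 1 0 0 1" --pt "0 1 0 0 1" --pt "0 1 0 0 1" --pt "0 1 0 0 1"

```text
t: 8.1
eef_pos: [0.5785, 0.2559, 0.0593]
tool_rot: [-0.0, 0.651, 0.759, -0.0]
contact_force: [-1.6, 0.1, 1.6]
gripper_width: 0.305
grasp_force: 50.4
```

drive_tool --pt "0 1 0 0 1" --pt "0 1 0 0 1" --pt "0 1 0 0 1" --pt "0 1 0 0 1" --pt "0 1 0 0 1" --pt "0 1 0 0 1" --pt "0 0.5 0 0 1" --pt "0 0 0 0 1"

```text
t: 8.9
eef_pos: [0.6432, 0.2658, 0.0594]
tool_rot: [0.001, 0.651, 0.759, 0.001]
contact_force: [0.2, -1.0, -0.0]
gripper_width: 0.306
grasp_force: 50.3
```

Run:
```python
from plan import *
im=imaging.read_camera('wrist');im2=imaging.read_camera('top')
f=np.vstack([im, cv2.resize(im2[140:240,160:320],(640,400))])
save(cv2.resize(f,(480,600)),'w3.png')
plan([])
```

```text
at 9.0 [0.6423 0.2657 0.0594] yaw 8.74 zaxis [ 0.001  0.    -1.   ]
```

View pics/w3.png

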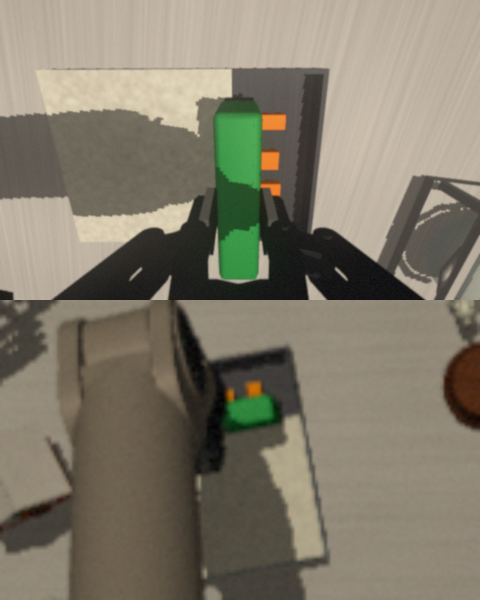

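The plate is clean, and all three chips lie in the trough beyond the scraper, at about (273,121), (269,160) and (272,188) in the upper half. Next: lift, and carry the scraper back to open shelf.

```bash
python3 -c "
from plan import *
plan([(.635,.2645,.115,8.7,3),(.465,-.005,.115,12,9),(.465,-.005,.035,12,4)])"
```

```text
at 9.0 [0.6423 0.2657 0.0594] yaw 8.74 zaxis [ 0.001  0.    -1.   ]
[-0.0, -0.2, -1.9, np.float64(0.0)] 1.9
[-0.0, -0.3, -1.8, np.float64(0.0)] 1.8
[-0.0, -0.2, -1.9, np.float64(0.0)] 1.9
-> [0.6354 0.2646 0.1154] 8.74
[-2.7, -2.3, 0.0, np.float64(-0.4)] 3.5
[-2.7, -2.3, 0.0, np.float64(-0.4)] 3.5
[-2.6, -2.4, 0.0, np.float64(-0.4)] 3.5
[-2.6, -2.4, 0.0, np.float64(-0.3)] 3.5
[-2.6, -2.4, 0.0, np.float64(-0.4)] 3.5
[-2.6, -2.4, 0.0, np.float64(-0.3)] 3.5
[-2.6, -2.4, 0.0, np.float64(-0.4)] 3.5
[-2.6, -2.5, 0.0, np.float64(-0.3)] 3.6
[-2.5, -2.5, 0.0, np.float64(-0.4)] 3.5
-> [ 0.4646 -0.0051  0.1154] 12.04
[-0.0, 0.0, 2.0, np.float64(0.0)] 2.0
[-0.0, 0.0, 2.0, np.float64(0.0)] 2.0
[-0.0, 0.0, 2.0, np.float64(0.0)] 2.0
[-0.0, 0.0, 2.0, np.float64(0.0)] 2.0
-> [ 0.4646 -0.0051  0.0354] 12.04
```

drive_tool --pt "0 -0.2 -1.9 0 1" --pt "0 -0.3 -1.8 0 1" --pt "0 -0.2 -1.9 0 1" --pt "-2.7 -2.3 0 -0.4 1" --pt "-2.7 -2.3 0 -0.4 1" --pt "-2.6 -2.4 0 -0.4 1" --pt "-2.6 -2.4 0 -0.3 1" --pt "-2.6 -2.4 0 -0.4 1"

```text
t: 9.8
eef_pos: [0.5401, 0.1141, 0.1173]
tool_rot: [0.0, 0.638, 0.77, 0.001]
contact_force: [1.2, -0.4, -2.4]
gripper_width: 0.31
grasp_force: 50.2
```

drive_tool --pt "-2.6 -2.4 0 -0.3 1" --pt "-2.6 -2.4 0 -0.4 1" --pt "-2.6 -2.5 0 -0.3 1" --pt "-2.5 -2.5 0 -0.4 1" --pt "0 0 2 0 1" --pt "0 0 2 0 1" --pt "0 0 2 0 1" --pt "0 0 2 0 1"

```text
t: 10.6
eef_pos: [0.4654, -0.0048, 0.0365]
tool_rot: [0.001, 0.629, 0.777, 0.002]
contact_force: [0.5, -0.5, -1.7]
gripper_width: 0.307
grasp_force: 50.2
```

drive_tool --pt "0 0 0.3 0 1" --pt "0 0 0 0 1" --pt "0 0 0 0 1"

```text
t: 10.9
eef_pos: [0.4653, -0.0049, 0.0337]
tool_rot: [0.001, 0.629, 0.777, 0.001]
contact_force: [0.3, 0.6, -1.5]
gripper_width: 0.308
grasp_force: 50.1
```

drive_tool --pt "0 0 0.3 0 1" --pt "0 0 0.1 0 1" --pt "0 0 0 0 1"

```text
t: 11.2
eef_pos: [0.465, -0.0048, 0.0292]
tool_rot: [0.0, 0.629, 0.777, 0.001]
contact_force: [-1.4, 0.4, 4.7]
gripper_width: 0.308
grasp_force: 51.0
```

drive_tool --pt "0 0 0.1 0 1" --pt "0 0 0 0 1"

```text
t: 11.4
eef_pos: [0.4653, -0.0047, 0.0291]
tool_rot: [0.0, 0.629, 0.777, 0.001]
contact_force: [-4.1, 0.9, 19.1]
gripper_width: 0.307
grasp_force: 52.6
```

Standing on the shelf. I'll ease off, open and rise.

drive_tool --pt "0 0 -0.1 0 1" --pt "0 0 0 0 -1" --pt "0 0 0 0 -1" --pt "0 0 0 0 -1" --pt "0 0 0 0 -1" --pt "0 0 0 0 -1" --pt "0 0 0 0 -1"

```text
t: 12.1
eef_pos: [0.4642, -0.005, 0.0283]
tool_rot: [-0.0, 0.629, 0.777, -0.0]
contact_force: [-0.5, -0.2, -0.2]
gripper_width: 0.998
grasp_force: 0.0
```

drive_tool --pt "0 0 -1.5 0 -1" --pt "0 0 -3 0 -1" --pt "0 0 -4 0 -1" --pt "0 0 -4 0 -1" --pt "0 0 -4 0 -1" --pt "0 0 -4 0 -1" --pt "0 0 -1.5 0 -1" --pt "0 0 0 0 -1"

```text
t: 12.9
eef_pos: [0.4658, -0.0048, 0.2507]
tool_rot: [0.001, 0.629, 0.777, 0.002]
contact_force: [0.4, -0.8, -0.4]
gripper_width: 1.002
grasp_force: 0.0
```

```bash
cat > m2.py <<'E'
from plan import *
np.set_printoptions(precision=4,suppress=True)
im=imaging.read_camera('top');m=imaging.camera_model('top')
ms={t:imaging.cut_out(t,'top') for t in('head_grip','post','button')}
sc=imaging.read_camera('scene');m2=imaging.camera_model('scene')
for t in('head_grip','button','post'):
    for n,r in(('top',ms[t]),('scene',imaging.cut_out(t,'scene'))):
        print(t,n,[(round(a['conf'],2),np.round(a['centre'],1)) for a in r])
a=cv2.resize(im[130:290,200:456],(800,500),interpolation=cv2.INTER_CUBIC)[:, :]
b=cv2.resize(sc[180:320,200:424],(800,500),interpolation=cv2.INTER_CUBIC)
save(cv2.resize(np.vstack([a,b]),(480,600)),'p4.png')
hsv=cv2.cvtColor(im,cv2.COLOR_RGB2HSV)
h2=cv2.cvtColor(sc,cv2.COLOR_RGB2HSV)
def red(h,box):
    k=((h[...,0]<6)|(h[...,0]>175))&(h[...,1]>140)&(h[...,2]>80)
    z=np.zeros_like(k);z[box]=k[box];ys,xs=np.where(z);print('red',xs.mean(),ys.mean(),xs.min(),xs.max(),ys.min(),ys.max(),len(xs))
    return xs.mean(),ys.mean()
u1=red(hsv,np.s_[180:215,385:420]);u2=red(h2,np.s_[220:260,250:290])
print(tri(m,u1,m2,u2))
# bar: bright pixels right at z .147
g=im[155:172,370:432].min(2);k=(g>125).astype(np.uint8);ys,xs=np.where(k)
P=np.array([px2z(m,(x+370,y+155),.147)[:2]*1000 for x,y in zip(xs,ys)]).astype(np.float32);print('bar',cv2.minAreaRect(P),cv2.boxPoints(cv2.minAreaRect(P)))
plan([])
E
python3 m2.py
```

```text
head_grip top [(0.57, array([404.9, 170.7]))]
head_grip scene [(0.76, array([271.5, 257.1]))]
button top []
button scene []
post top [(0.92, array([397.5, 193.7]))]
post scene [(0.56, array([271.2, 264.2]))]
red 399.0344827586207 196.3448275862069 398 400 192 201 29
red 269.5882352941176 234.05882352941177 267 272 232 237 17
[ 0.5658 -0.2232  0.1794]
bar ((657.8583374023438, -244.61795043945312), (135.417724609375, 26.20264434814453), 88.23231506347656) [[ 642.6746 -311.8904]
 [ 668.8648 -312.6987]
 [ 673.0421 -177.3455]
 [ 646.8519 -176.5372]]
at 13.3 [ 0.4637 -0.0052  0.2475] yaw 12.03 zaxis [-0.002 -0.001 -1.   ]
```

View pics/p4.png

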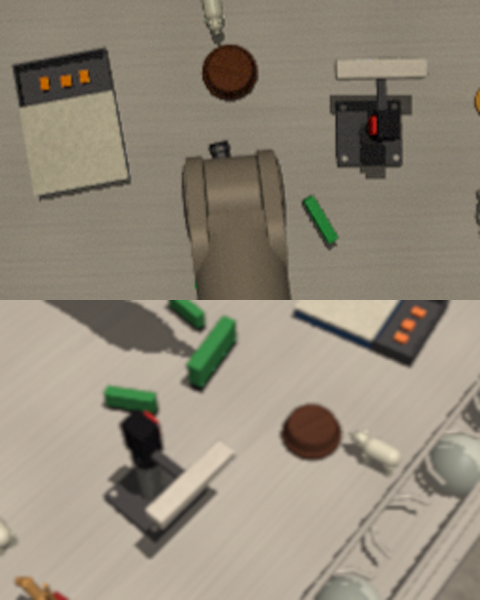

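The scene view confirms the scraper is standing at about (212,352) and the chips are in the trough at (403,337), (412,324) and (419,310). The top view puts the post at (380,127), with the button on its left (+y). Moving over the grip.

```bash
python3 -c "
from plan import *
plan([(.567,-.2425,.26,88.2,10)])"
```

```text
at 13.3 [ 0.4637 -0.0052  0.2475] yaw 12.03 zaxis [-0.002 -0.001 -1.   ]
[-2.5, 0.5, -0.1, np.float64(-7.6)] 2.6
[-2.6, 0.2, -0.1, np.float64(-7.6)] 2.6
[-2.6, -0.2, -0.1, np.float64(-7.6)] 2.6
[-2.5, -0.5, -0.1, np.float64(-7.6)] 2.6
[-2.5, -0.8, -0.1, np.float64(-7.6)] 2.6
[-2.3, -1.2, -0.2, np.float64(-7.6)] 2.6
[-2.1, -1.4, -0.1, np.float64(-7.6)] 2.5
[-1.9, -1.7, -0.2, np.float64(-7.7)] 2.6
[-1.7, -2.0, -0.1, np.float64(-7.6)] 2.6
[-1.4, -2.2, -0.2, np.float64(-7.7)] 2.6
-> [ 0.5666 -0.2422  0.2605] 88.23
```

drive_tool --pt "-2.5 0.5 -0.1 -7.6 -1" --pt "-2.6 0.2 -0.1 -7.6 -1" --pt "-2.6 -0.2 -0.1 -7.6 -1" --pt "-2.5 -0.5 -0.1 -7.6 -1" --pt "-2.5 -0.8 -0.1 -7.6 -1" --pt "-2.3 -1.2 -0.2 -7.6 -1" --pt "-2.1 -1.4 -0.1 -7.6 -1" --pt "-1.9 -1.7 -0.2 -7.7 -1"

```text
t: 14.1
eef_pos: [0.5467, -0.1948, 0.2576]
tool_rot: [-0.001, 0.146, 0.989, -0.0]
contact_force: [0.5, -0.3, 0.2]
gripper_width: 0.999
grasp_force: 0.0
```

drive_tool --pt "-1.7 -2.0 -0.1 -7.6 -1" --pt "-1.4 -2.2 -0.2 -7.7 -1" --pt "0 0 0 0 -1" --pt "0 0 0 0 -1"

```text
t: 14.5
eef_pos: [0.5667, -0.2423, 0.2606]
tool_rot: [-0.001, 0.017, 1.0, 0.0]
contact_force: [-0.1, 0.7, 0.5]
gripper_width: 1.003
grasp_force: 0.0
```

Run:
```python
from plan import *
np.set_printoptions(precision=4,suppress=True)
im=imaging.read_camera('wrist');m=imaging.camera_model('wrist')
f=im.copy();c=np.array([.567,-.2425]);a=np.radians(-1.8);u=np.array([np.cos(a),np.sin(a)]);v=np.array([-u[1],u[0]])
for x in(-.022,.022):
    for y in(-.017,.017): cv2.circle(f,tuple(int(t) for t in proj(m,[*(c+x*u+y*v),.19])),3,(0,0,255),-1)
cv2.circle(f,tuple(int(t) for t in proj(m,[*(c+.024*v),.182])),3,(0,255,255),-1)
save(f,'w5.png')
h=cv2.cvtColor(im,cv2.COLOR_RGB2HSV);k=((h[...,0]<6)|(h[...,0]>175))&(h[...,1]>140)&(h[...,2]>80)
ys,xs=np.where(k)
if len(xs):
    P=np.array([px2z(m,(x,y),.182)[:2]*1000 for x,y in zip(xs,ys)]).astype(np.float32);print(cv2.minAreaRect(P),P.mean(0))
plan([])
```

```text
((573.8899536132812, -310.2615966796875), (31.74399757385254, 186.01634216308594), 6.736931324005127) [ 569.9832 -306.9474]
at 14.55 [ 0.5668 -0.2414  0.2606] yaw 88.15 zaxis [-0.001  0.001 -1.   ]
```

View pics/w5.png

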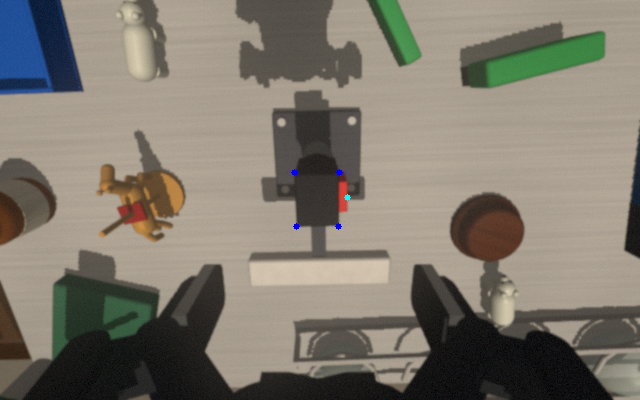

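The wrist view agrees: the grip block's corners sit under my markers, (295,172) to (339,226), with the red button at (344,195). Descending and pinching.

drive_tool --pt "0 0 2 0 -1" --pt "0 0 2 0 -1" --pt "0 0 2 0 -1" --pt "0 0 2 0 -1" --pt "0 0 2 0 -1" --pt "0 0 1.7 0 -1" --pt "0 0 0 0 -1"

```text
t: 15.25
eef_pos: [0.5655, -0.2395, 0.1419]
tool_rot: [-0.002, 0.015, 1.0, 0.001]
contact_force: [-0.5, -0.2, 0.2]
gripper_width: 1.002
grasp_force: 0.0
```

drive_tool --pt "0 0 0 0 1" --pt "0 0 0 0 1" --pt "0 0 0 0 1" --pt "0 0 0 0 1" --pt "0 0 0 0 1" --pt "0 0 0 0 1" --squeeze 50

```text
t: 15.85
eef_pos: [0.5679, -0.2431, 0.1461]
tool_rot: [0.001, 0.015, 1.0, -0.001]
contact_force: [-0.9, -0.8, 6.5]
gripper_width: 0.388
grasp_force: 53.6
```

The opening matches the button being fully in. Lifting.

drive_tool --pt "0 0 -0.5 0 1" --pt "0 0 -0.7 0 1" --pt "0 0 -0.8 0 1" --pt "0 0 0 0 1"

```text
t: 16.25
eef_pos: [0.5678, -0.243, 0.1653]
tool_rot: [0.001, 0.015, 1.0, -0.001]
contact_force: [3.7, -4.7, -5.0]
gripper_width: 0.388
grasp_force: 52.9
```

drive_tool --pt "0 0 -0.8 0 1" --pt "0 0 -0.8 0 1" --pt "0 0 -0.8 0 1" --pt "0 0 -0.8 0 1" --pt "0 0 -0.8 0 1" --pt "0 0 -0.8 0 1" --pt "0 0 -0.8 0 1" --pt "0 0 0 0 1"

```text
t: 17.05
eef_pos: [0.5678, -0.2431, 0.221]
tool_rot: [0.001, 0.015, 1.0, -0.001]
contact_force: [3.9, -4.6, -4.6]
gripper_width: 0.387
grasp_force: 53.0
```

drive_tool --pt "0 0 -0.5 0 1" --pt "0 0 -0.4 0 1" --pt "0 0 0 0 1" --pt "0 0 0 0 1"

```text
t: 17.45
eef_pos: [0.5678, -0.2431, 0.2292]
tool_rot: [0.001, 0.015, 1.0, -0.001]
contact_force: [4.6, -6.1, -5.4]
gripper_width: 0.384
grasp_force: 53.0
```

drive_tool --pt "0 0 -0.3 0 1" --pt "0 0 -0.2 0 1" --pt "0 0 0 0 1"

```text
t: 17.75
eef_pos: [0.5677, -0.243, 0.2342]
tool_rot: [0.001, 0.015, 1.0, -0.001]
contact_force: [5.4, -6.2, -5.4]
gripper_width: 0.384
grasp_force: 52.9
```

drive_tool --pt "0 0 -0.2 0 1" --pt "0 0 0 0 1"

```text
t: 17.95
eef_pos: [0.5677, -0.2431, 0.2361]
tool_rot: [0.001, 0.015, 1.0, -0.001]
contact_force: [5.0, -6.1, -6.0]
gripper_width: 0.388
grasp_force: 52.9
```

drive_tool --pt "0 0 -0.1 0 1" --pt "0 0 0 0 1"

```text
t: 18.15
eef_pos: [0.5677, -0.2431, 0.2364]
tool_rot: [0.001, 0.015, 1.0, -0.001]
contact_force: [7.5, -5.8, -10.0]
gripper_width: 0.388
grasp_force: 52.5
```

drive_tool --pt "0 0 -0.1 0 1" --pt "0 0 0 0 1"

```text
t: 18.35
eef_pos: [0.5677, -0.2431, 0.2365]
tool_rot: [0.0, 0.015, 1.0, -0.001]
contact_force: [9.0, -7.8, -15.8]
gripper_width: 0.389
grasp_force: 52.2
```

The force rises with no further motion, so it is at the hard stop. One last check of the whole scene.

Run:
```python
from plan import *
sc=imaging.read_camera('scene');save(cv2.resize(sc[100:350,130:530],(800,500)),'end.png')
o=readout.get_obs();print(o['t'],o['eef_pos'],o['contact_force'],o['gripper_width'],o['grasp_force'])
m=imaging.camera_model('scene')
for z in(.19,.235,.28):print(z,(proj(m,[.567,-.2425,z])-[130,100])*2)
for z in(.147,.192,.237):print('bar',z,(proj(m,[.658,-.2446,z])-[130,100])*2)
```

```text
18.4 [ 0.5676828  -0.24303724  0.23647156] [  8.41462488  -8.39221952 -15.37798721] 0.3855672933359637 52.170318961143494
0.19 [269.79338154 272.92718815]
0.235 [265.2638772  254.10796392]
0.28 [260.43003768 234.02428519]
bar 0.147 [318.38337685 325.45785753]
bar 0.192 [315.41321662 308.23020776]
bar 0.237 [312.24209634 289.83694095]
```

View pics/end.png

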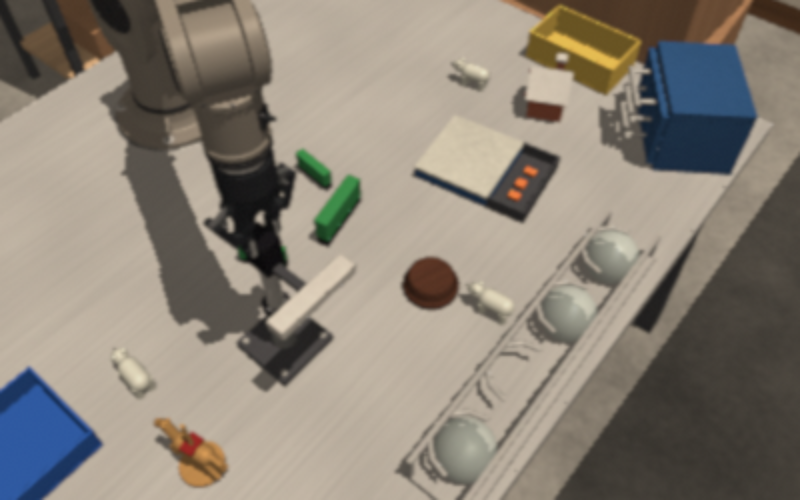

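The bar's centre is at about (312,296), close to the second-stop prediction of (312,290). The chips are in the trough at (523,183), the scraper stands at (338,208), and the bystanders are in place. Handing in.

```bash
python3 -c "
from station import hand_in;print(hand_in())"
```

```text
the job is handed in; nothing more can be done
None
```

The job is handed in after about 18 s of the 61 s: the three chips are in the trough, the scraper stands on its foot clear of the station, and the arm is holding the light at its second stop with the button squeezed in.

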